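# Change over the wash pots on the bench preheater

### The job

On the repair bench, slide the finished wash pot (red lid) off the orange heating mark and onto the green cooling mark, then slide the fresh pot (yellow lid) from the white mark onto the orange heating mark, and last press its lid down until it is fully home. Each pot must stay flat on the mat the whole time, never lifted or tipped, and must end standing wholly inside its ring. Leave the jar, blower, tin and board jig where they are.

Things in the scene. Friction and masses are not known exactly. Their poses are not given: they have to be found in the camera images.
- done_pot: Finished wash pot: round closed steel pot, 90 mm diameter, wall 45 mm high, with a flat red lid (84 mm diameter, fixed, fully home) and a black disc (32 mm diameter, 4 mm high) on it, 57 mm high in all; about 0.3 to 0.6 kg. Too wide for most grippers. Origin at the centre of its underside, z up; starts on the orange mark.
- fresh_pot: Fresh wash pot: same steel pot, 90 mm diameter, wall 45 mm high, about 0.3 to 0.6 kg, with a loose flat yellow lid. Origin at the centre of its underside, z up; starts on the white mark.
- lid (a joint): How far the fresh pot's yellow lid stands above fully home, in m: 0 = fully home, starts between 0.004 and 0.0075. It slides straight down in the pot against about 6 N of friction, stays where it is left, and cannot come off (stop at 0.008).
- lid_top (a point): Top centre of the black disc (32 mm diameter, 4 mm high) in the middle of the yellow lid (84 mm diameter, 8 mm thick); when the lid is fully home it lies 57 mm above the pot's underside. Press here.
- heat_mark: Heating mark: orange ring printed on the mat, 0.6 mm thick, no step to feel: inner diameter 114 mm, outer 126 mm. Origin at its centre, on the mat's top; black and orange rings of the flush preheater inside it.
- cool_mark: Cooling mark: green ring printed on the mat, 0.6 mm thick, no step to feel: inner diameter 114 mm, outer 126 mm. Origin at its centre, on the mat's top. Starts empty.
- wait_mark: Waiting mark: white ring printed on the mat, 0.6 mm thick, no step to feel: inner diameter 114 mm, outer 126 mm. Origin at its centre, on the mat's top. The fresh pot starts here.
- flux_jar: Bystander: small amber jar with a white cap, 52 mm diameter, 52 mm high, loose. Origin at the centre of its underside.
- blower: Bystander: grey rubber air blower bulb standing nozzle up, 60 mm diameter, 64 mm high, loose. Origin at the centre of its underside.
- tip_tin: Bystander: black tip cleaner tin with brass wool on top, 62 mm diameter, 36 mm high, loose. Origin at the centre of its underside.
- board_jig: Bystander: flat aluminium board jig with a green circuit board on it, lying on the far side, 40 mm (its x) by 120 mm (its y), 10 mm high, loose. Origin at the centre of its underside.
- mat: Blue silicone bench mat, 540 mm (x) by 960 mm (y), 4 mm thick, fixed; its top is 4 mm above the bench (z = 0.004) and everything here stands on it. Origin at the centre of its underside.

How it is judged:
On the way, in this order (a step that is already met when the one before it is completed fails the run):
1. the red-lidded pot stands inside the green ring (horizontal distance between done_pot and cool_mark below 0.012 m and linear speed of done_pot below 0.01 m/s), for 0.2 s.
2. the yellow-lidded pot stands inside the orange ring (horizontal distance between fresh_pot and heat_mark below 0.012 m and linear speed of fresh_pot below 0.01 m/s), for 0.2 s.
3. the yellow lid is pressed fully home (value of joint lid below 0.0015 m), for 0.2 s.
At the end, for the whole second after the job is handed in: The red-lidded pot stands at rest wholly inside the green ring and the yellow-lidded pot at rest wholly inside the orange ring (centres within 12 mm of the ring centres), and the yellow lid is fully home (less than 1.5 mm up) (all of step 1 and all of step 2 and value of joint lid below 0.0015 m); the robot touches nothing.
It fails at once if the red-lidded pot is lifted (more than 8 mm) or tipped (more than 0.2 rad) (height (world z) of done_pot above 0.012 m or angle between done_pot's own z axis and vertical above 0.2 rad).
It fails at once if the yellow-lidded pot is lifted (more than 8 mm) or tipped (more than 0.2 rad) (height (world z) of fresh_pot above 0.012 m or angle between fresh_pot's own z axis and vertical above 0.2 rad).
It fails at once if the jar, blower, tin or board jig is moved by more than 12 mm or tipped over (distance of any of flux_jar, blower, tip_tin, board_jig from where it was at the start of the episode above 0.012 m or angle between any of flux_jar, blower, tip_tin, board_jig's own z axis and vertical above 0.3 rad).
It also fails if it takes over 67 s, if anything falls off the work surface, if the arm or the gripper's body presses on something with over 40 N, if the wrist force passes 120 N, or if a joint passes its speed limit or range.

### The arm

A 7-joint arm with a two-finger parallel gripper is mounted at the origin on the work surface. World frame = base frame: x ahead of the robot, y to its left, z up, the work surface at z = 0. Lengths are in m, angles in rad, forces in N, time in s.
With the tool pointing down it reaches from about 0.425 to 0.875 m from the base axis. Payload 4.7 kg.
Tool frame: the origin (TCP) lies midway between the tips of the shut fingers; the grasp point (between the pads) lies 19 mm behind it; z points along the fingers, y is the direction in which the jaws open and shut (so a half turn about z gives the same grasp; the last joint's range is limited). The gripper opens to 87 mm and grips with 3 to 60 N. Pads are 19 mm wide; open, the fingers measure 117 mm over their backs; the gripper's body (75 mm by 190 mm) begins 51 mm behind the grasp point.
Start: joints at [1.159, 0.321, -0.07, 1.45, 0.023, 1.371, -0.057], TCP at [0.268, -0.592, 0.223] pointing down, gripper open.
Joint ranges: [-2.86, 2.86], [-0.3, 2.09], [-1.38, 1.24], [0.06, 2.45], [-1.56, 4.7], [0.09, 2.05], [-2.69, 2.69]. Speed limits (rad/s): [2.57, 2.57, 3.14, 3.14, 3.14, 3.14, 3.14].

### API

Orientations are given as a rotation vector (axis times angle).
In Python, from bench import get_state, eyes, job gives the robot as it stands. The module is installed in compiled form; this text tells all that it offers.
- The arm moves only by the shell command python3 -m jog 'ROWS' [FORCE]. ROWS is JSON, a list that holds one entry, the list of rows, each a list of 5 numbers: the opening, from 0 (shut) to 1 (fully open), then the shift along the tool's x, y, z in units of 40 mm (1.0 is 40 mm), then the turn about the tool's z in units of 5 degrees (1.0 is 5 degrees). In form: [[[jaw, dx, dy, dz, turn], ...]]. A call has 1 to 10 rows; each row shifts and turns the commanded pose from where the row before left it, along the tool's axes as they then stand; what a row does not reach is not made up. A row lasts 1/8 s, in which the tool goes at most 62.5 mm and 10.7 degrees, less where a joint would pass 70% of its speed; a pose out of reach is approached as far as the arm can. A call is refused whole if a number of a shift passes 1 or a number of a turn 1, either way. A call with a gripper value outside its range is refused whole. The fingers move at their own pace and stop on an object; FORCE is the grip in N (left out, the last holds). Time passes only in rows, so rows that do not move let the fingers close. It gives the time, the measured TCP pose, the force and the opening at its end, in the units of the state.
- get_state(): the state, without advancing time (a new reading comes with each control period).
- eyes.get_image(name): name is "scene" or "side" or "wrist"; returns (picture, depth): 384x512x3 uint8, red, green, blue; 384x512 float32, m along the optical axis (not along the pixel's ray), 0 where there is no reading.
- eyes.camera_params(name): a dict with "camera_matrix" (3x3 intrinsics, pixels), "pose" (4x4, takes a point from camera to world coordinates); the wrist camera has in their place "mount" (4x4, takes a point from camera to tool coordinates, whose origin is the TCP and whose axes are the flange's). Camera axes: x right, y down, z forward; pixel columns grow to the right and rows downward; lengths in m; the calibration is good to about 2 mm. A picture is of the moment at which its call begins: read the wrist's pose just before it. camera_params takes no time and is no camera call.
- job.close_job(): hands the job in, once; it reports no verdict.
The state is a dict: "time": time; "joint_positions": joint angles; "qd": joint speeds; "joint_torque": joint torques, N m; "position": TCP position; "tool_rot": TCP orientation; "ft_force": force on the tool from outside, world axes, zero at the start; "torque": the same for the moment, N m; "grip_width": opening from 0.0 (shut) to 1.0 (fully open).
Only numpy, scipy, OpenCV 4.12 (cv2) and the standard library are available. Lean on these libraries where they do the work, as an engineer would, in place of code of your own. Each camera call takes 0.05 s, during which the arm holds its last target. There are 200 camera calls.

## Working session

There is one attempt and no reset: what is moved stays moved. The work goes in short steps, Python scripts to look and compute and a shell command to move; the robot and the scene stay as the last step left them, time stands still between calls to the robot, and variables do not carry over. Pictures are saved under pics/ and viewed, about 8 in all and at most 12, crops included, and the job is handed in when it is done.

```bash
mkdir -p pics
python3 - <<'E'
from bench import get_state, eyes
import cv2,numpy as np
s=get_state();print(s['time'],s['position'],s['tool_rot'],s['grip_width'],s['ft_force'])
for n in ('scene','side'):
    im,d=eyes.get_image(n);cv2.imwrite(f'pics/{n}0.png',im[:,:,::-1]);np.savez(f'pics/{n}0.npz',im=im,d=d)
    p=eyes.camera_params(n);print(n,p['camera_matrix'],p['pose'])
print(eyes.camera_params('wrist'))
a=[cv2.imread(f'pics/{n}0.png') for n in('scene','side')]
E
```

```text
0.0 [ 0.2681793  -0.5914984   0.22145646] [-3.06888067e+00 -6.63399650e-01  8.23733715e-04] 0.998246783241277 [0.14951563 0.10733597 0.38504068]
scene [[417.96954473   0.         257.66249171]
 [  0.         417.96954473 190.98109529]
 [  0.           0.           1.        ]] [[-0.46942246  0.59430521 -0.6530267   1.15202343]
 [ 0.88296296  0.3195989  -0.34385019  0.30097066]
 [ 0.00435465 -0.73800939 -0.67477639  0.66506586]
 [ 0.          0.          0.          1.        ]]
side [[367.38551231   0.         254.78448706]
 [  0.         367.38551231 189.10460555]
 [  0.           0.           1.        ]] [[ 0.96761453 -0.15066106  0.20254227  0.44589998]
 [-0.25208878 -0.61857402  0.74418911 -0.5576012 ]
 [ 0.01316706 -0.77114682 -0.63652117  0.54311937]
 [ 0.          0.          0.          1.        ]]
{'camera_matrix': array([[309.58816744,   0.        , 251.07655435],
       [  0.        , 309.58816744, 193.49066525],
       [  0.        ,   0.        ,   1.        ]]), 'mount': array([[ 5.12223046e-04, -9.70167227e-01, -2.42436154e-01,
         6.60046078e-02],
       [ 9.99999867e-01,  4.80858571e-04,  1.88543458e-04,
         1.34073011e-05],
       [-6.63411813e-05, -2.42436218e-01,  9.70167344e-01,
        -1.62031428e-01],
       [ 0.00000000e+00,  0.00000000e+00,  0.00000000e+00,
         1.00000000e+00]])}
```

View pics/scene0.png

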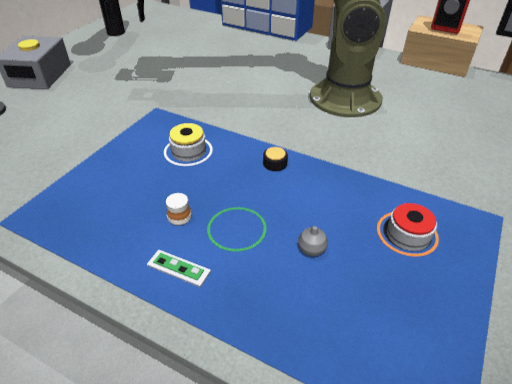

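View pics/side0.png

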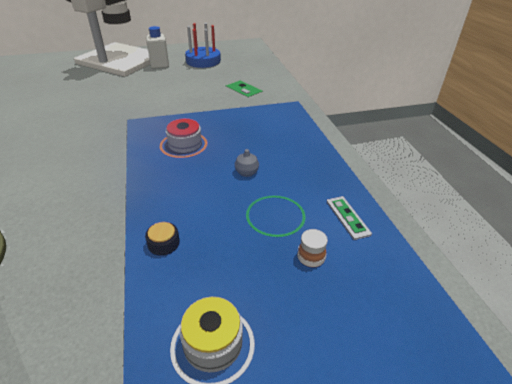

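Scene view: yellow-lid pot in white ring (187,140), tin (275,158), jar (178,208), green ring (237,228), blower (313,242), red pot in orange ring (413,225), jig (179,267). The side view shows the same things, with nothing else on the mat.

```bash
cat > m.py <<'E'
import numpy as np,cv2
from scipy.optimize import least_squares
from bench import eyes,get_state
from scipy.spatial.transform import Rotation as R
def cam(n,st=None):
    p=eyes.camera_params(n)
    if n!='wrist': return p['camera_matrix'],p['pose']
    T=np.eye(4);T[:3,:3]=R.from_rotvec(st['tool_rot']).as_matrix();T[:3,3]=st['position']
    return p['camera_matrix'],T@p['mount']
def cloud(d,K,T):
    v,u=np.mgrid[:384,:512]
    r=np.stack([(u-K[0,2])/K[0,0],(v-K[1,2])/K[1,1],np.ones_like(d)],-1)
    return (r*d[...,None])@T[:3,:3].T+T[:3,3], r@T[:3,:3].T
def onplane(ray,T,z): return T[:3,3]+ray*((z-T[2,3])/ray[...,2])[...,None]
def circ(p,r=None):
    c=p.mean(0)
    f=lambda q:np.hypot(*(p-q[:2]).T)-(q[2] if r is None else r)
    return least_squares(f,[*c,.05],loss='soft_l1',f_scale=.003).x
def masks(im):
    h=cv2.cvtColor(im,cv2.COLOR_RGB2HSV).astype(int);H,S,V=h[...,0],h[...,1],h[...,2]
    return dict(red=((H<4)|(H>176))&(S>190)&(V>120),orange=(H>=5)&(H<16)&(S>110)&(V>120),
      yellow=(H>24)&(H<34)&(S>180)&(V>120),green=(H>50)&(H<75)&(S>110)&(V>90))
E
python3 - <<'E'
from m import *
for n in('scene','side'):
    f=np.load(f'pics/{n}0.npz');im,d=f['im'],f['d'];K,T=cam(n);P,ray=cloud(d,K,T);M=masks(im)
    on=(P[...,0]>.3)&(P[...,0]<1)&(abs(P[...,1])<.6)&(P[...,2]>-.02)&(d>0)
    print(n,'mat z',np.median(P[...,2][on]))
    for k in('red','yellow'):
        m=M[k]&on;z=np.median(P[...,2][m]);m&=abs(P[...,2]-z)<.006
        cs=max(cv2.findContours(m.astype(np.uint8),0,1)[0],key=cv2.contourArea)[:,0]
        q=onplane(ray,T,z)[cs[:,1],cs[:,0]][:,:2];print(k,'z',z,circ(q),m.sum())
    for k in('orange','green'):
        m=M[k]&on&(P[...,2]<.015);q=onplane(ray,T,.0045)[m][:,:2]
        c=np.median(q,0)
        q=q[(np.hypot(*(q-c).T)<.09)];print(k,'c',c,circ(q),circ(q,.06)[:2],len(q),np.median(P[...,2][m]))
    # things above mat
    m=(on&(P[...,2]>.0095)&(P[...,2]<.09)).astype(np.uint8)
    N,L,s,_=cv2.connectedComponentsWithStats(m)
    for i in range(1,N):
        if s[i,4]>60:
            q=P[L==i];print('obj',s[i],q.min(0).round(3),q.max(0).round(3),np.median(q,0).round(3))
E
```

```text
scene mat z 0.00501170857595945
red z 0.05808748990762713 [0.4877818  0.3073681  0.03916126] 620
  return _methods._mean(a, axis=axis, dtype=dtype,
  ret = ret.dtype.type(ret / rcount)
Traceback (most recent call last):
ValueError: max() iterable argument is empty
```

```bash
python3 - <<'E' 2>&1 | grep -v Warn
from m import *
np.set_printoptions(precision=4,suppress=True)
for n in('scene','side'):
    f=np.load(f'pics/{n}0.npz');im,d=f['im'],f['d'];K,T=cam(n);P,ray=cloud(d,K,T);M=masks(im)
    on=(P[...,0]>.2)&(P[...,0]<1)&(abs(P[...,1])<.6)&(P[...,2]>-.02)&(d>0)
    print(n,'mat z',np.median(P[...,2][on]))
    for k in('red','yellow'):
        m=M[k]&on;z=np.median(P[...,2][m]);m&=abs(P[...,2]-z)<.006
        if m.sum()<50: print(k,m.sum(),M[k].sum(),cv2.cvtColor(im[133:136,176:179],cv2.COLOR_RGB2HSV)[0]);continue
        cs=max(cv2.findContours(m.astype(np.uint8),0,1)[0],key=cv2.contourArea)[:,0]
        q=onplane(ray,T,z)[cs[:,1],cs[:,0]][:,:2];print(k,'z',z,circ(q),m.sum())
    for k in('orange','green'):
        m=M[k]&on&(P[...,2]<.015);q=onplane(ray,T,.0045)[m][:,:2]
        c=np.median(q,0)
        q=q[(np.hypot(*(q-c).T)<.09)];print(k,'c',c,circ(q),circ(q,.06)[:2],len(q),np.median(P[...,2][m]))
    m=(on&(P[...,2]>.0095)&(P[...,2]<.09)).astype(np.uint8)
    N,L,s,_=cv2.connectedComponentsWithStats(m)
    for i in range(1,N):
        if s[i,4]>60:
            q=P[L==i];print('obj',s[i],q.min(0),q.max(0),np.median(q,0))
E
```

```text
return _methods._mean(a, axis=axis, dtype=dtype,
  ret = ret.dtype.type(ret / rcount)
scene mat z 0.004848634792927298
red z 0.05808748990762713 [0.4878 0.3074 0.0392] 620
yellow 0 0 [[ 29 143 246]
 [ 29 141 246]
 [ 29 144 246]]
orange c [0.5091 0.3021] [0.4773 0.3035 0.0602] [0.4775 0.3035] 247 0.005887000637991746
green c [ 0.6921 -0.0448] [ 0.7173 -0.0461  0.0587] [ 0.7164 -0.0466] 207 0.00711674418839614
obj [ 169  123   37   38 1146] [ 0.4187 -0.3109  0.0096] [ 0.5079 -0.2229  0.072 ] [ 0.4802 -0.2536  0.0525]
obj [263 146  25  24 491] [ 0.3752 -0.0758  0.0095] [ 0.4338 -0.0155  0.0441] [ 0.4166 -0.0398  0.036 ]
obj [166 193  25  32 649] [ 0.6463 -0.1699  0.0101] [ 0.696  -0.1206  0.0604] [ 0.6788 -0.1383  0.0478]
obj [ 387  203   50   47 1806] [0.4391 0.261  0.0095] [0.5292 0.3511 0.065 ] [0.5045 0.3069 0.0566]
obj [298 226  30  30 684] [0.5914 0.1127 0.01  ] [0.6445 0.1713 0.0699] [0.6276 0.1466 0.0446]
obj [ 147  249   64   37 1077] [ 0.7596 -0.1277  0.0095] [ 0.8068 -0.0053  0.0189] [ 0.7853 -0.0631  0.0141]
side mat z 0.003476255084337132
red 0 0 [[176 140 178]
 [176 146 17
[... 169 characters left out ...]
 c [ 0.7623 -0.0479] [ 0.7396 -0.0638  0.0568] [ 0.7369 -0.0651] 261 0.005644660897668685
obj [166 119  35  33 960] [0.4367 0.257  0.0097] [0.5257 0.3456 0.0629] [0.4799 0.2779 0.0493]
obj [234 150  25  27 464] [0.5837 0.11   0.0099] [0.6409 0.1585 0.0694] [0.6094 0.1248 0.0403]
obj [327 197  45  42 742] [ 0.7591 -0.1284  0.0095] [ 0.8057 -0.0068  0.0171] [ 0.7807 -0.0752  0.0128]
obj [145 222  34  33 875] [ 0.3728 -0.0785  0.0096] [ 0.4331 -0.0183  0.0422] [ 0.4028 -0.0612  0.0346]
obj [297 230  30  37 878] [ 0.6422 -0.1746  0.0096] [ 0.694  -0.1253  0.0583] [ 0.6627 -0.1601  0.0486]
obj [ 179  297   63   75 3726] [ 0.4165 -0.3144  0.0096] [ 0.5063 -0.2285  0.0697] [ 0.4601 -0.2855  0.0626]
```

```bash
sed -i 's/(S>190)/(S>100)/; s/(S>180)/(S>100)/' m.py; python3 - <<'E' 2>&1 | grep -v Warn
from m import *
np.set_printoptions(precision=4,suppress=True)
for n in('scene','side'):
    f=np.load(f'pics/{n}0.npz');im,d=f['im'],f['d'];K,T=cam(n);P,ray=cloud(d,K,T);M=masks(im)
    on=(P[...,0]>.2)&(P[...,0]<1)&(abs(P[...,1])<.6)&(d>0)
    for k,y in(('red',.3),('yellow',-.27)):
        m=M[k]&on&(abs(P[...,1]-y)<.1);z=np.median(P[...,2][m])
        cs=max(cv2.findContours(m.astype(np.uint8),0,1)[0],key=cv2.contourArea)[:,0]
        for zz in (z,.057):
            q=onplane(ray,T,zz)[cs[:,1],cs[:,0]][:,:2];print(n,k,'z',zz,circ(q),m.sum())
    m=M['green']&on&(P[...,0]<.75)&(P[...,2]<.02);q=onplane(ray,T,.0045)[m][:,:2]
    print(n,'green',circ(q),circ(q,.06)[:2],len(q))
E
```

```text
scene red z 0.05807581717164911 [0.4869 0.3073 0.0411] 848
scene red z 0.057 [0.4857 0.3073 0.0412] 848
scene yellow z 0.0648484002107863 [ 0.4643 -0.2656  0.0404] 430
scene yellow z 0.057 [ 0.4553 -0.273   0.0409] 430
scene green [ 0.6369 -0.0208  0.0602] [ 0.6369 -0.0208] 248
side red z 0.05647442027402286 [0.4849 0.3082 0.0355] 244
side red z 0.057 [0.4849 0.3073 0.0354] 244
side yellow z 0.06312126848658756 [ 0.462  -0.2696  0.041 ] 2115
side yellow z 0.057 [ 0.4622 -0.2659  0.0415] 2115
side green [0.5952 0.2723 0.3253] [ 0.6383 -0.018 ] 210
```

```bash
python3 -m jog '[[[0.7,0.9,0.4,0,-1],[0.7,0.9,0.4,0,-1],[0.7,0.9,0.4,0,-1],[0.7,0.9,0.4,0,-1],[0.7,0.9,0.4,0,-1],[0.7,0.9,0.4,0,-1],[0.7,0.9,0.4,0,-1],[0.7,0.9,0.4,0,-1]]]'
```

```text
time: 1.1
position: [0.5631, -0.4961, 0.2216]
tool_rot: [-2.655, -1.677, 0.001]
ft_force: [-0.5, -0.1, 0.8]
grip_width: 0.701
```

```bash
python3 -m jog '[[[0.7,0.9,0,0,-1],[0.7,0.9,0,0,-1],[0.7,0.9,0,0,-1],[0.7,0.9,0,0,-1],[0.7,0.9,0,0,-1],[0.7,0.9,0,0,0],[0.7,0.9,0,0,0],[0.7,0.9,0,0,0],[0.7,0.9,0,0,0],[0.7,0.9,0,0,0]]]' && python3 -m jog '[[[0.7,0.4,0,0,0],[0.7,0,0,0,0],[0.7,0,0,0,0]]]'
cat > w.py <<'E'
import sys
from m import *
np.set_printoptions(precision=4,suppress=True)
def look(name,zr=.057):
    st=get_state();im,d=eyes.get_image('wrist');cv2.imwrite(f'pics/{name}.png',im[:,:,::-1])
    K,T=cam('wrist',st);P,ray=cloud(d,K,T);M=masks(im)
    print('t',st['time'],'pos',st['position'],'yaw',np.degrees(2*np.arctan2(st['tool_rot'][1],st['tool_rot'][0]))%360,'f',st['ft_force'])
    for k in('red','yellow'):
        m=M[k]&(abs(P[...,2]-.06)<.02)&(d>0)
        if m.sum()<200: continue
        z=np.median(P[...,2][m]);q0=np.array(max(cv2.findContours(m.astype(np.uint8),0,1)[0],key=cv2.contourArea)[:,0])
        q0=q0[(q0[:,0]>2)&(q0[:,0]<509)&(q0[:,1]>2)&(q0[:,1]<381)]
        q=onplane(ray,T,z)[q0[:,1],q0[:,0]][:,:2];print(k,'z',z,circ(q),'fixed r',circ(q,.042)[:2])
    for k in('orange','green'):
        m=M[k]&(abs(P[...,2]-.005)<.006)&(P[...,0]<.74)&(d>0)
        if m.sum()<200: continue
        q=onplane(ray,T,.0045)[m][:,:2];c=np.median(q,0);q=q[np.hypot(*(q-c).T)<.13]
        r=circ(q,.06)[:2];q=q[abs(np.hypot(*(q-r).T)-.06)<.012]
        print(k,circ(q),'fixed r',circ(q,.06)[:2],len(q))
    return im,d,P
if __name__=='__main__': look(sys.argv[1])
E
python3 w.py w1
```

```text
time: 2.35
position: [0.6114, -0.1429, 0.223]
tool_rot: [2.23, 2.211, -0.001]
ft_force: [0.7, -0.0, 0.2]
grip_width: 0.699
time: 2.72
position: [0.6121, -0.1311, 0.2225]
tool_rot: [2.235, 2.207, -0.002]
ft_force: [0.5, -0.7, 0.3]
grip_width: 0.703
t 2.725 pos [ 0.6121 -0.1311  0.2225] yaw 89.27398472771908 f [ 0.5042 -0.7268  0.3215]
yellow z 0.04041339713738207 [ 0.4069 -0.0303  0.0041] fixed r [ 0.443  -0.0094]
green [ 0.6382 -0.0204  0.0601] fixed r [ 0.6382 -0.0203] 1501
```

View pics/w1.png

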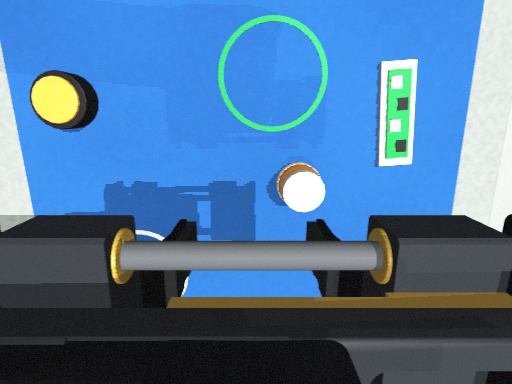

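Wrist view: green ring centred (273,73), tin (58,100), jar (302,187), jig (398,113); the green ring agrees with the scene camera to 1 mm.

```bash
python3 -m jog '[[[0.7,0.95,-0.32,0,0],[0.7,0.95,-0.32,0,0],[0.7,0.95,-0.32,0,0],[0.7,0.95,-0.32,0,0],[0.7,0.95,-0.32,0,0],[0.7,0.95,-0.32,0,0],[0.7,0.95,-0.32,0,0],[0.7,0.95,-0.32,0,0],[0.7,0.95,-0.32,0,0],[0.7,0.6,-0.2,0,0]]]' && python3 -m jog '[[[0.7,0,0,0,0],[0.7,0,0,0,0],[0.7,0,0,0,0]]]'; python3 w.py w2
```

```text
time: 4.03
position: [0.4931, 0.2392, 0.2227]
tool_rot: [-2.233, -2.21, -0.001]
ft_force: [-0.4, 0.1, -0.1]
grip_width: 0.701
time: 4.4
position: [0.4941, 0.2364, 0.2224]
tool_rot: [2.236, 2.206, -0.001]
ft_force: [-0.9, -0.2, -1.2]
grip_width: 0.699
t 4.4 pos [0.4941 0.2364 0.2224] yaw 89.2130098254143 f [-0.9494 -0.1902 -1.1756]
red z 0.05686955097222879 [0.4827 0.307  0.0409] fixed r [0.4827 0.3069]
```

View pics/w2.png

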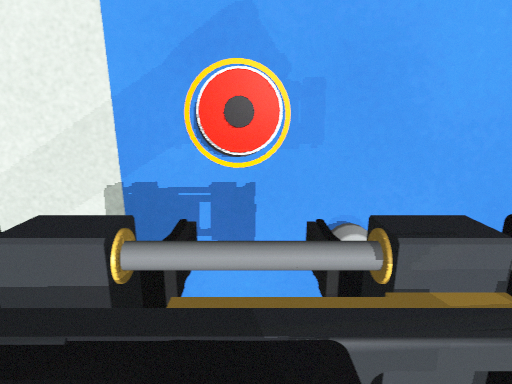

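Wrist view: red pot at (238,111) nearly centred in the ring (238,112); it is about (0.483, 0.307). Going behind it and down.

```bash
python3 -m jog '[[[0.7,0.95,-0.07,0,0],[0.7,0.95,-0.07,0,0],[0.7,0.95,-0.07,0,0],[0.7,0.95,-0.07,0,0],[0.7,0.5,0,0,0],[0.7,0,0,1,0],[0.7,0,0,1,0],[0.7,0,0,1,0],[0.7,0,0,1,0],[0.7,0,0,0.9,0]]]' && python3 -m jog '[[[0.7,0,0,0,0],[0.7,0,0,0,0]]]'
```

```text
time: 5.7
position: [0.4844, 0.4091, 0.0248]
tool_rot: [2.235, 2.207, -0.001]
ft_force: [-0.2, -0.8, -1.1]
grip_width: 0.701
time: 5.95
position: [0.4847, 0.4109, 0.0278]
tool_rot: [2.234, 2.209, 0.003]
ft_force: [1.3, 0.0, 0.6]
grip_width: 0.697
```

```bash
python3 -m jog '[[[0.7,-0.5,0,0.05,0],[0.7,-0.5,0,0,0],[0.7,-0.3,0,0,0],[0.7,-0.3,0,0,0],[0.7,-0.4,0.02,0,0],[0.7,-0.5,0.03,0,0],[0.7,-0.5,0.03,0,0],[0.7,-0.5,0.03,0,0],[0.7,-0.5,0.03,0,0],[0.7,-0.5,0.03,0,0]]]'
cat > s.py <<'E'
import sys
from m import *
np.set_printoptions(precision=4,suppress=True)
st=get_state();print('t',st['time'],st['position'])
for n in('scene','side'):
    im,d=eyes.get_image(n);K,T=cam(n);P,ray=cloud(d,K,T);M=masks(im);cv2.imwrite(f'pics/{n}_{sys.argv[1]}.png',im[:,:,::-1])
    for k in('red','yellow'):
        m=M[k]&(P[...,2]>.048)&(P[...,2]<.075)&(d>0)&(P[...,0]>.3)
        if m.sum()<60: continue
        cs=max(cv2.findContours(m.astype(np.uint8),0,1)[0],key=cv2.contourArea)[:,0]
        z=np.median(P[...,2][m]);q=onplane(ray,T,z)[cs[:,1],cs[:,0]][:,:2];print(n,k,'z',z,circ(q),circ(q,.041)[:2],m.sum())
    for nm,c in(('jar',(.67,-.147)),('blower',(.615,.142)),('tin',(.404,-.048)),('jig',(.783,-.067))):
        m=(d>0)&(P[...,2]>.0095)&(P[...,2]<.08)&(np.hypot(P[...,0]-c[0],P[...,1]-c[1])<(.07 if nm=='jig' else .048))
        if m.sum()>50: print(n,nm,P[m].min(0)[:2],P[m].max(0)[:2])
E
python3 s.py a
```

```text
time: 7.2
position: [0.4889, 0.231, 0.0253]
tool_rot: [-2.232, -2.21, -0.004]
ft_force: [0.5, 2.9, 1.7]
grip_width: 0.701
t 7.2 [0.4889 0.231  0.0253]
scene red z 0.05832723986101629 [0.4917 0.1868 0.0368] [0.4921 0.1926] 282
scene yellow z 0.06496209567247324 [ 0.4647 -0.2653  0.0402] [ 0.4646 -0.2653] 431
scene jar [ 0.6459 -0.1698] [ 0.6957 -0.1207]
scene blower [0.5913 0.1137] [0.6443 0.1714]
scene tin [ 0.3773 -0.0766] [ 0.4429 -0.0148]
scene jig [ 0.7604 -0.1272] [ 0.8071 -0.0052]
side red z 0.05647842014322424 [0.4846 0.1601 0.0172] [0.4786 0.1233] 125
side yellow z 0.06310119390283331 [ 0.462  -0.2697  0.0409] [ 0.462  -0.2697] 2117
side jar [ 0.6423 -0.1745] [ 0.6935 -0.1263]
side blower [0.584  0.1111] [0.6416 0.1589]
side tin [ 0.3725 -0.0796] [ 0.4331 -0.018 ]
side jig [ 0.7593 -0.128 ] [ 0.8053 -0.0066]
```

```bash
python3 -m jog '[[[0.7,-0.5,0.05,0,0],[0.7,-0.5,0.05,0,0],[0.7,-0.5,0.1,0,0],[0.7,-0.5,0.2,0,0],[0.7,-0.5,0.2,0,0],[0.7,-0.5,0.2,0,0],[0.7,-0.5,0.2,0,0],[0.7,-0.5,0.2,0,0],[0.7,-0.4,0.2,0,0],[0.7,-0.2,0.1,0,0]]]' && python3 -m jog '[[[0.7,0,0,0,0],[0.7,0,0,0,0]]]'; python3 s.py b
```

```text
time: 8.55
position: [0.5468, 0.0458, 0.0245]
tool_rot: [-2.233, -2.209, -0.0]
ft_force: [-1.0, 4.4, 1.9]
grip_width: 0.7
time: 8.8
position: [0.5466, 0.0456, 0.0243]
tool_rot: [2.232, 2.21, -0.001]
ft_force: [0.3, -0.6, -0.3]
grip_width: 0.702
t 8.8 [0.5466 0.0456 0.0243]
scene yellow z 0.0648789104803682 [ 0.4644 -0.2655  0.0401] [ 0.4644 -0.2655] 429
scene jar [ 0.6463 -0.1695] [ 0.6957 -0.1204]
scene blower [0.591  0.1129] [0.6438 0.1712]
scene tin [ 0.3879 -0.0756] [ 0.4337 -0.0403]
scene jig [ 0.7599 -0.1281] [ 0.8068 -0.0061]
side red z 0.056773890540946725 [0.542  0.0093 0.0379] [0.5411 0.0129] 255
side yellow z 0.06310476410480656 [ 0.462  -0.2697  0.0409] [ 0.462  -0.2697] 2118
side jar [ 0.6421 -0.1745] [ 0.6945 -0.1256]
side tin [ 0.3725 -0.0789] [ 0.4331 -0.0169]
side jig [ 0.7593 -0.1286] [ 0.806  -0.0067]
```

View pics/scene_b.png

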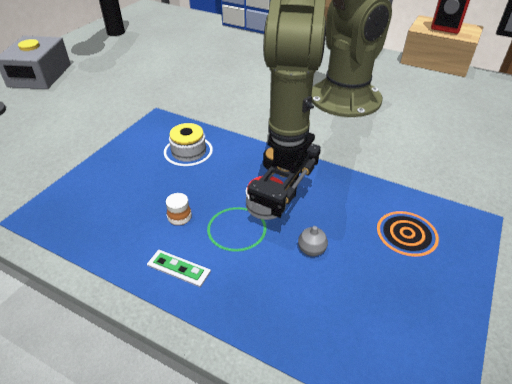

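Scene view: the red pot is held in the cup near (268,195), just short of the green ring; orange ring (407,233) bare, bystanders in place.

```bash
python3 -m jog '[[[0.7,-0.3,0,0,0],[0.7,-0.25,0,0,0],[0.7,0,0,0,0],[0.7,0.6,0,0,0],[0.7,0,0,-1,0],[0.7,0,0,-1,0],[0.7,-0.7,-0.5,0,0],[0.7,-0.7,-0.5,0,0],[0.7,-0.65,-0.55,0,0],[0.7,0,0,0,1]]]' && python3 -m jog '[[[0.7,0,0,0,1],[0.7,0,0,0,1],[0.7,0,0,0,1],[0.7,0,0,0,1],[0.7,0,0,0,1],[0.7,0,0,0,1],[0.7,0,0,0,1],[0.7,0,0,0,1],[0.7,0,0,0,1],[0.7,0,0,0,1]]]' && python3 -m jog '[[[0.7,0,0,0,1],[0.7,0,0,0,1],[0.7,0,0,0,1],[0.7,0,0,0,1],[0.7,0,0,0,1],[0.7,0,0,0,1],[0.7,0,0,0,1],[0.7,0,0,0,0],[0.7,0,0,0,0]]]' ; python3 w.py w3
```

```text
time: 10.15
position: [0.482, -0.0371, 0.1043]
tool_rot: [2.334, 2.101, -0.005]
ft_force: [-0.4, 0.3, -0.9]
grip_width: 0.699
time: 11.4
position: [0.4837, -0.0342, 0.1046]
tool_rot: [3.002, 0.924, -0.001]
ft_force: [-0.6, 0.4, 0.0]
grip_width: 0.7
time: 12.52
position: [0.4838, -0.0338, 0.1045]
tool_rot: [3.141, -0.015, -0.0]
ft_force: [-0.9, -0.8, 0.5]
grip_width: 0.704
t 12.525 pos [ 0.4838 -0.0338  0.1045] yaw 359.46013323097554 f [-0.9066 -0.843   0.5369]
red z 0.05685298772248666 [ 0.5459 -0.0211  0.0411] fixed r [ 0.5459 -0.0211]
green [ 0.6382 -0.0204  0.0601] fixed r [ 0.638  -0.0204] 1027
```

```bash
python3 -m jog '[[[0.7,0,-0.32,0,0],[0.7,0,0,1,0],[0.7,0,0,1,0],[0.7,0.3,0,0,0],[0.7,0.3,0,0,0],[0.7,0.5,0,0,0],[0.7,0.5,0,0,0],[0.7,0.5,0,0,0],[0.7,0.3,0,0,0],[0.7,0.15,0,0,0]]]' && python3 -m jog '[[[0.7,0,0,0,0],[0.7,0,0,0,0]]]'; python3 w.py w4
```

```text
time: 13.82
position: [0.5866, -0.0217, 0.0256]
tool_rot: [3.141, -0.017, -0.001]
ft_force: [-5.6, -0.3, 4.4]
grip_width: 0.7
time: 14.08
position: [0.5865, -0.0217, 0.0249]
tool_rot: [3.141, -0.016, 0.003]
ft_force: [0.2, -0.4, -0.4]
grip_width: 0.702
t 14.075 pos [ 0.5865 -0.0217  0.0249] yaw 359.4053564447431 f [ 0.2401 -0.3724 -0.4314]
red z 0.05683868223878294 [ 0.6315 -0.0221  0.0398] fixed r [ 0.6306 -0.0221]
green [ 0.6377 -0.0204  0.0603] fixed r [ 0.6382 -0.0204] 3973
```

View pics/w4.png

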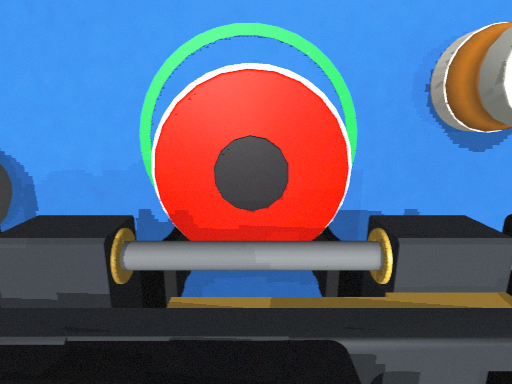

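Wrist view: red lid (252,153) inside the green ring, still about 8 mm short of centre; jar clear at right (490,85).

```bash
python3 -m jog '[[[0.7,0.12,0,0,0],[0.7,0.08,0,0,0],[0.7,0,0,0,0],[0.7,-0.6,0,0,0],[0.7,0,0,-1,0],[0.7,0,0,-1,0],[0.7,0,0,0,0]]]' && python3 w.py w5 && python3 -m jog '[[[0.7,-0.27,0.9,0,0],[0.7,-0.27,0.9,0,0],[0.7,-0.27,0.9,0,0],[0.7,-0.27,0.9,0,0],[0.7,-0.27,0.9,0,0],[0.7,-0.27,0.9,0,0],[0.7,-0.27,0.9,0,0],[0.7,-0.27,0.9,0,0],[0.7,-0.27,0.9,0,0],[0.7,0,0,0,-1]]]' && python3 -m jog '[[[0.7,0,0,0,-1],[0.7,0,0,0,-1],[0.7,0,0,0,-1],[0.7,0,0,0,-1],[0.7,0,0,0,-1],[0.7,0,0,0,-1],[0.7,0,0,0,-1],[0.7,0,0,0,-1],[0.7,0,0,0,-1],[0.7,0,0,0,-1]]]' && python3 -m jog '[[[0.7,0,0,0,-1],[0.7,0,0,0,-1],[0.7,0,0,0,-1],[0.7,0,0,0,-1],[0.7,0,0,0,-1],[0.7,0,0,0,-1],[0.7,0,0,0,-1],[0.7,0,0,0,0],[0.7,0,0,0,0]]]' ; python3 w.py w6
```

```text
time: 15.0
position: [0.5738, -0.0216, 0.1085]
tool_rot: [3.141, -0.017, 0.015]
ft_force: [0.3, -0.3, -0.8]
grip_width: 0.7
t 15.0 pos [ 0.5738 -0.0216  0.1085] yaw 359.3952081639685 f [ 0.2775 -0.3019 -0.7889]
red z 0.05687740415535811 [ 0.6364 -0.0223  0.0411] fixed r [ 0.6363 -0.0223]
green [ 0.6382 -0.0204  0.06  ] fixed r [ 0.6382 -0.0204] 2923
time: 16.3
position: [0.4668, -0.3487, 0.1027]
tool_rot: [3.139, 0.114, -0.003]
ft_force: [0.5, 0.7, -0.0]
grip_width: 0.703
time: 17.55
position: [0.469, -0.3443, 0.1029]
tool_rot: [-2.791, -1.44, 0.001]
ft_force: [0.5, -0.7, 0.3]
grip_width: 0.702
time: 18.68
position: [0.4691, -0.3445, 0.1038]
tool_rot: [-2.234, -2.207, -0.0]
ft_force: [1.0, -0.6, 0.1]
grip_width: 0.701
t 18.675 pos [ 0.4691 -0.3445  0.1038] yaw 89.31069252335197 f [ 1.0411 -0.6058  0.082 ]
yellow z 0.06289907978365963 [ 0.4621 -0.2682  0.0411] fixed r [ 0.4621 -0.2683]
```

```bash
python3 -m jog '[[[0.7,0,-0.17,0,0],[0.7,0,0,1,0],[0.7,0,0,0.97,0],[0.7,0.3,0,0,0],[0.7,0.4,0,0,0],[0.7,0.3,0.05,0,0],[0.7,0.5,0.13,0,0],[0.7,0.5,0.13,0,0],[0.7,0.5,0.13,0,0],[0.7,0.5,0.13,0,0]]]'; python3 w.py w7
```

```text
time: 19.98
position: [0.4878, -0.2244, 0.0269]
tool_rot: [2.231, 2.208, -0.001]
ft_force: [-1.7, -3.7, 4.6]
grip_width: 0.703
t 19.975 pos [ 0.4878 -0.2244  0.0269] yaw 89.41482428076897 f [-1.7356 -3.7452  4.5855]
yellow z 0.0628991525059692 [ 0.4881 -0.1792  0.0395] fixed r [ 0.488  -0.1805]
```

```bash
python3 -m jog '[[[0.7,0.5,0.13,0,0],[0.7,0.5,0.13,0,0],[0.7,0.5,0.13,0,0],[0.7,0.5,0.13,0,0],[0.7,0.5,0.05,0,0],[0.7,0.5,0,0,0],[0.7,0.5,0,0,0],[0.7,0.5,0,0,0],[0.7,0.5,0,0,0],[0.7,0.5,0,0,0]]]'; python3 w.py w8
```

```text
time: 21.28
position: [0.5117, -0.0245, 0.0262]
tool_rot: [2.232, 2.209, -0.001]
ft_force: [0.3, -5.1, 3.9]
grip_width: 0.698
t 21.275 pos [ 0.5117 -0.0245  0.0262] yaw 89.38900607462563 f [ 0.283  -5.1332  3.8957]
red z 0.05689950066160826 [0.6168 0.0033 0.012 ] fixed r [0.6488 0.0215]
yellow z 0.06290195790134423 [0.5121 0.0207 0.0394] fixed r [0.5121 0.0194]
green [ 0.6379 -0.0201  0.0599] fixed r [ 0.6379 -0.0202] 2184
```

View pics/w8.png

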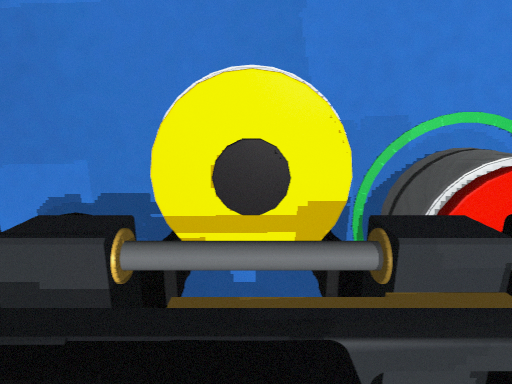

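Wrist view: yellow pot (252,155) sits centred in the cup, red pot at right (480,195) inside the green ring.

```bash
sed -i 's/(H<16)/(H<24)/' m.py; python3 -m jog '[[[0.7,0.5,-0.06,0,0],[0.7,0.5,-0.06,0,0],[0.7,0.5,-0.06,0,0],[0.7,0.5,-0.06,0,0],[0.7,0.5,-0.06,0,0],[0.7,0.5,-0.06,0,0],[0.7,0.5,-0.06,0,0],[0.7,0.5,-0.06,0,0],[0.7,0.5,-0.06,0,0],[0.7,0.5,-0.06,0,0]]]'; python3 w.py w9
```

```text
time: 22.58
position: [0.4892, 0.175, 0.0257]
tool_rot: [2.233, 2.209, -0.003]
ft_force: [0.7, -4.8, 5.0]
grip_width: 0.702
t 22.575 pos [0.4892 0.175  0.0257] yaw 89.36668919440064 f [ 0.69   -4.8087  4.9966]
yellow z 0.06289534154007581 [0.4898 0.2202 0.0393] fixed r [0.4898 0.2189]
orange [0.4662 0.3335 0.0617] fixed r [0.4661 0.3315] 2571
```

```bash
python3 -m jog '[[[0.7,0.5,-0.08,0,0],[0.7,0.5,-0.08,0,0],[0.7,0.5,-0.08,0,0],[0.7,0.35,-0.06,0,0],[0.7,0.2,0,0,0],[0.7,0,0,0,0],[0.7,0,0,0,0]]]'; sed -i "s/c=np.median(q,0);q=q\[np.hypot(\*(q-c).T)<.13\]/c=np.array([.478,.3035]) if k=='orange' else np.median(q,0);q=q[np.hypot(*(q-c).T)<.13]\n        if k=='orange': q=q[np.hypot(*(q-c).T)>.05]/" w.py; python3 w.py w10
```

```text
time: 23.5
position: [0.4783, 0.2576, 0.0255]
tool_rot: [-2.233, -2.209, -0.0]
ft_force: [0.3, -0.1, 0.1]
grip_width: 0.702
t 23.5 pos [0.4783 0.2576 0.0255] yaw 89.39560935335072 f [ 0.2569 -0.0589  0.1144]
yellow z 0.06289571951860745 [0.4781 0.3036 0.0396] fixed r [0.4781 0.3025]
orange [0.4783 0.3031 0.0607] fixed r [0.4783 0.304 ] 3900
```

View pics/w10.png

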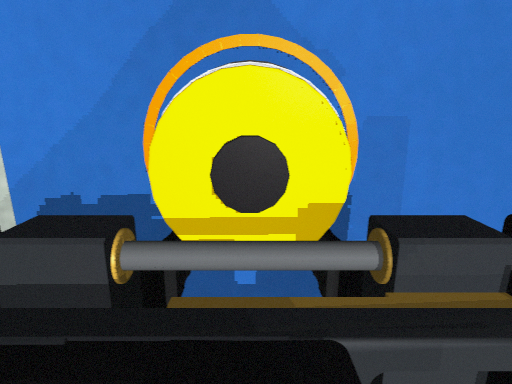

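Wrist view: yellow lid (250,155) inside the orange ring, 3-4 mm short of centre. Nudging 3 mm, then backing off, up, and shutting the jaws over the disc.

```bash
python3 -m jog '[[[0.7,0.08,0,0,0],[0.7,0,0,0,0],[0.7,-0.6,0,0,0],[0.7,0,0,-1,0],[0.7,0,0,-1,0],[0,0,0,0,0],[0,0,0,0,0],[0,0,0,0,0],[0,0,0,0,0]]]' && python3 w.py w11
```

```text
time: 24.68
position: [0.4777, 0.2364, 0.1047]
tool_rot: [-2.232, -2.209, 0.002]
ft_force: [-0.3, -0.1, -0.5]
grip_width: 0.333
t 24.675 pos [0.4777 0.2364 0.1047] yaw 89.40879641478324 f [-0.3191 -0.1142 -0.4635]
yellow z 0.06290105588980144 [0.4787 0.3026 0.0411] fixed r [0.4787 0.3026]
orange [0.4784 0.3039 0.0601] fixed r [0.4784 0.3039] 3395
```

```bash
python3 -m jog '[[[0,0.85,0.02,0,0],[0,0.8,0,0,0],[0,0,0,0,0],[0,0,0,0.5,0],[0,0,0,0.3,0],[0,0,0,0.05,0],[0,0,0,0,0]]]' && python3 -m jog '[[[0,0,0,0.04,0],[0,0,0,0.04,0],[0,0,0,0,0]]]'
```

```text
time: 25.6
position: [0.4798, 0.302, 0.0714]
tool_rot: [-2.234, -2.209, 0.001]
ft_force: [0.4, 1.3, 0.6]
grip_width: 0.006
time: 25.98
position: [0.4798, 0.3026, 0.0686]
tool_rot: [2.233, 2.21, 0.0]
ft_force: [-0.7, -0.1, -0.9]
grip_width: 0.003
```

```bash
python3 -m jog '[[[0,0,0,0.05,0],[0,0,0,0.05,0],[0,0,0,0,0]]]';  python3 -m jog '[[[0,0,0,0.05,0],[0,0,0,0.04,0],[0,0,0,0,0]]]'
```

```text
time: 26.35
position: [0.48, 0.3027, 0.065]
tool_rot: [2.233, 2.209, 0.001]
ft_force: [-0.6, -1.6, 4.4]
grip_width: 0.007
time: 26.72
position: [0.48, 0.3028, 0.0614]
tool_rot: [2.233, 2.209, 0.001]
ft_force: [-1.4, -1.0, 3.7]
grip_width: 0.006
```

```bash
python3 -m jog '[[[0,0,0,0.03,0],[0,0,0,0,0]]]';  python3 -m jog '[[[0,0,0,0.03,0],[0,0,0,0,0],[0,0,0,0,0]]]'
```

```text
time: 26.98
position: [0.4801, 0.3028, 0.0614]
tool_rot: [2.232, 2.209, 0.0]
ft_force: [-3.5, -3.1, 12.6]
grip_width: 0.004
time: 27.35
position: [0.4801, 0.3028, 0.0613]
tool_rot: [2.232, 2.208, -0.0]
ft_force: [-5.5, -4.3, 21.0]
grip_width: 0.005
```

Hard stop at TCP z 0.0613 with 21 N: home. Lifting away and checking.

```bash
python3 -m jog '[[[0,0,0,-0.5,0],[0,0,0,-1,0],[0,-1,0,-1,0],[0,-1,0,-1,0],[0,-0.5,0,-0.5,0],[0,0,0,0,0],[0,0,0,0,0]]]'; python3 w.py w12; python3 s.py c
```

```text
time: 28.22
position: [0.4782, 0.2033, 0.2179]
tool_rot: [-2.232, -2.21, 0.0]
ft_force: [0.7, 0.2, -0.3]
grip_width: 0.009
t 28.225 pos [0.4782 0.2033 0.2179] yaw 89.44683226013302 f [ 0.7015  0.2141 -0.2524]
yellow z 0.05684402428918267 [0.4787 0.3025 0.041 ] fixed r [0.4787 0.3025]
orange [0.4783 0.3036 0.0592] fixed r [0.4791 0.3039] 308
t 28.275 [0.4779 0.2036 0.2176]
scene red z 0.05828817764846295 [ 0.6396 -0.02    0.0413] [ 0.6396 -0.02  ] 826
scene yellow z 0.05826223871886366 [0.4806 0.3028 0.0404] [0.4806 0.3028] 806
scene jar [ 0.6443 -0.17  ] [ 0.696  -0.1202]
scene blower [0.5918 0.1126] [0.6452 0.1713]
scene tin [ 0.3749 -0.0753] [ 0.4349 -0.0144]
scene jig [ 0.7592 -0.1284] [ 0.8266 -0.0054]
side red z 0.0566894378461405 [ 0.6372 -0.0234  0.0385] [ 0.6372 -0.0234] 636
side yellow z 0.056328712323697905 [0.4793 0.3016 0.0387] [0.4795 0.3014] 307
side jar [ 0.642  -0.1754] [ 0.6943 -0.1252]
side blower [0.584  0.1095] [0.6411 0.1587]
side tin [ 0.3726 -0.0793] [ 0.4331 -0.0168]
side jig [ 0.7592 -0.1284] [ 0.8054 -0.0072]
```

View pics/scene_c.png

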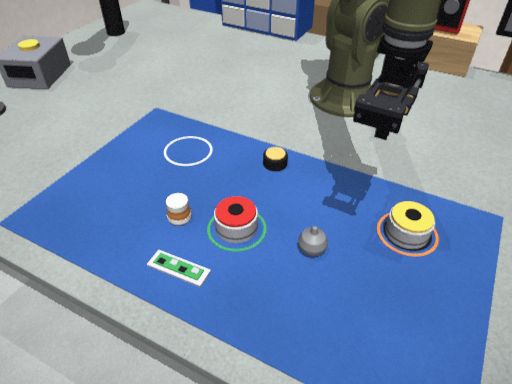

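The scene view shows the red pot inside the green ring (237,220) and the yellow pot inside the orange ring (411,225). The bystanders are in place and the arm is clear.

```bash
python3 -c "from bench import job; print(job.close_job())"
```

```text
the job is handed in; nothing more can be done
None
```

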